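# Set a blank against the flip stop and register it with the click key

### The arm

A 6-joint arm with a two-finger parallel gripper is mounted at the origin on the work surface. World frame = base frame: x ahead of the robot, y to its left, z up, the work surface at z = 0. Lengths are in mm, angles in rad, forces in N, time in s.
With the tool pointing down it reaches from about 275 to 975 mm from the base axis. Payload 8.4 kg.
Tool frame: the origin (TCP) lies at the very end of the fingers, on their centre line; the grasp point (between the pads) lies 19 mm behind it; z points along the fingers, y is the line along which they close (so a half turn about z gives the same grasp; the last joint's range is limited). The gripper opens to 92 mm and grips with 3 to 60 N. Pads are 20 mm wide; open, the fingers measure 128 mm over their backs; the gripper's body (75 mm by 189 mm) begins 69 mm behind the grasp point.
Start: joints at [-1.181, 0.353, 1.633, -0, 1.155, -0.002], TCP at [238.657, -577.642, 214.583] pointing down, gripper open.
Joint ranges: [-2.63, 2.63], [-0.92, 2.1], [0.06, 2.66], [-1.3, 4.44], [0, 2.69], [-3.02, 3.02]. Speed limits (rad/s): [2.22, 2.22, 2.79, 3.14, 3.14, 3.14].

### API

Orientations are given as a rotation vector (axis times angle).
In Python, from bench import env gives the robot as it stands.
- The arm moves only by the tool carry_out, never from a script. Its argument "deltas" is one flat list of numbers, 7 for each row, row after row: the shift along the tool's x, y, z in cm, then the turn, a rotation vector about the tool's x, y, z in rad, then the finger opening in cm, from 0 to 9.19. A call has 1 to 5 rows; each row shifts and turns the commanded pose from where the row before left it, along the tool's axes as they then stand; what a row does not reach is not made up. A row lasts 1/8 s, in which the tool goes at most 62.5 mm and 10.7 degrees, less where a joint would pass 70% of its speed; a pose out of reach is approached as far as the arm can. A call is refused whole if a number of a shift passes 6.25 or a number of a turn 0.188, either way. A call with a gripper value outside its range is refused whole. The fingers move at their own pace and stop on an object; "squeeze" is the grip in N (left out, the last holds). Time passes only in rows, so rows that do not move let the fingers close. It gives the time, the measured TCP pose, the force, the opening and the grip force at its end, in the units of the state.
- env.state(): the state, without advancing time (a new reading comes with each control period).
- env.capture(name): name is "scene" or "top" or "wrist"; returns the picture (400x640x3 uint8, blue, green, red); there is no depth.
- env.get_calibration(name): a dict with "intrinsics" (3x3 intrinsics, pixels), "world_from_camera" (4x4, takes a point from camera to world coordinates). Camera axes: x right, y down, z forward; pixel columns grow to the right and rows downward; lengths in mm; the calibration is good to about 2 mm. A picture is of the moment at which its call begins: read the wrist's pose just before it. get_calibration takes no time and is no camera call; for the wrist camera it gives the pose at the moment of the call.
- env.hand_in(): hands the job in; it is judged then, once.
The state is a dict: "time_s": time; "joint_positions": joint angles; "qvel": joint speeds; "joint_torque": joint torques, N m; "eef_pos": TCP position; "ee_rot": TCP orientation; "force": force on the tool from outside, world axes, zero at the start; "torque": the same for the moment, N m; "grip_width": opening from 0.0 (shut) to 1.0 (fully open); "finger_force": force on a finger pad.
Only numpy, scipy, OpenCV 4.12 (cv2) and the standard library are available. Lean on these libraries where they do the work, as an engineer would, in place of code of your own. Each camera call takes 0.05 s, during which the arm holds its last target. There are 200 camera calls.

### The job

Flip the hinged stop flag fully down across the channel, then slide the wooden blank along the channel, without lifting it out, until its end rests against the flag. Only then press the large round key on the console just until it clicks (its force drops), without forcing it on towards the bottom, and let it come back up. Leave the two small keys and the other things on the bench alone.

Things in the scene. Friction and masses are not known exactly. Their poses are not given: they have to be found in the camera images.
- station: Fixed plywood bed 150 (x) x 440 (y) x 18 mm; origin: centre of its underside on the bench; x across it away from the robot, y along it to the flag. On it a fence (x -50 to -25, 25 mm tall) and a guide rail (x 29 to 41, 10 mm tall) run full length: a 54 mm channel, open at both ends. Steel cheeks of the flag's hinge stand on the fence at y 73 to 107, up to 71 mm above the bench.
- flag (a joint): Hinge angle of the stop flag, rad. 0: raised, leaning 20 degrees back past upright (tip on the robot's side of the fence); 0.35: upright; 1.92: fully down, its arm level across the channel, at a firm end stop. A stiff hinge: it stays where it is left and takes 1 to 3 N at the tip to turn. It turns about the station's y axis.
- flag_hinge (a point): Point on the flag's hinge axis, at mid-thickness of the flag; station x -38, y 90, z 55 mm. Axes parallel to the station's.
- flag_tip (a point): Free end of the flag's arm, 105 mm from the hinge axis. The arm is an aluminium bar 12 mm thick along the hinge axis and 20 mm tall (10 mm either side of the hinge-tip line), with a plate reaching 20 mm further on the side that faces down when lowered, and a black tab (12 mm diameter, 30 mm long) at its end on the side away from the blank. Its x axis points from hinge to tip.
- stop_face (a point): Centre of the flag's stop face, the side that looks towards the blank; it moves with the flag. With the flag down it lies at station y 84 mm and the face reaches from 7 to 47 mm above the bed.
- blank_mid (a point): Centre of the loose dark hardwood blank: 50 mm (x) x 120 mm (y) x 50 mm tall, about 0.2 kg, lying in the channel with 2 mm play each side, its y axis along the channel towards the flag. Slides with 1 to 3 N.
- blank_end (a point): Centre of the blank's end face nearest the flag, 60 mm along y from its centre.
- console: Fixed grey console box 120 (x) x 170 (y) x 45 mm tall, origin at the centre of its underside on the bench. On its top are the large round key at x 0, y 35 mm and two small oblong keys (26 x 16 mm, 8 mm proud) at x -25 and +25, y -28 mm.
- key_top (a point): Centre of the large round key's flat top, 52 mm diameter, 12 mm above the console's top (57 mm above the bench) when up; moves down with the key.
- key (a joint): Travel of the large round key, m: 0 up, 0.008 bottom. Tactile dome: 3 N at first, rising to a peak of 6 N at 2 mm, then the force drops (the click) to 3.3 N at 5 mm, then climbs again: 5 N at 6.5 mm, 9 N at 8 mm, then a hard bottom. The click is made by 3 mm of travel; beyond 6.5 mm is forcing it. It springs back when released.
- small_key0 (a joint): Travel of the small key nearer the robot, m: 0 up, 0.004 pressed.
- small_key1 (a joint): Travel of the small key farther from the robot, m: 0 up, 0.004 pressed.
- jar: White glue jar, 70 mm diameter, 88 mm tall, origin at its foot; bystander.
- mallet: Wooden carver's mallet standing on its head, 92 mm diameter, 228 mm tall, origin at its foot; bystander.
- figure: Small turned wooden figure, 60 mm diameter, 125 mm tall, origin at its foot; bystander.
- offcut: Pale wood offcut 50 x 110 x 22 mm lying on the bench, origin at the centre of its underside; bystander.
Things that resemble listed ones, but are neither listed nor needed, are in the scene too. Leave any turquoise look-alike of the part that bears blank_mid alone. Of the things that look like the console, take the one that is nearest to the robot's base at the start.

How it is judged:
By the outcome, as a careful person would: the job done as asked, in the order asked, and still so for the second after the job is handed in, with the robot touching nothing.
It also fails if it takes over 72 s, if anything falls off the work surface, if the arm or the gripper's body presses on something with over 40 N, if the wrist force passes 120 N, or if a joint passes its speed limit or range.

## Working session

There is one attempt and no reset: what is moved stays moved. The work goes in short steps, Python scripts to look and compute and a tool call to move; the robot and the scene stay as the last step left them, time stands still between calls to the robot, and variables do not carry over. Pictures are saved under pics/ and viewed, at most 12 in all, crops included, and the job is handed in when it is done.

Besides the shell and the picture viewer there is one more tool, called after "Emit:" as name(argument=value, ...), one argument or row to a line, values as JSON. carry_out: Moves the arm, as the interface text tells. Its arguments: {"type":"object","properties":{"deltas":{"type":"array","items":{"type":"number"}},"squeeze":{"type":"number"}},"required":["deltas"]}

```bash
mkdir -p pics
cat > h.py <<'E'
from bench import env
import numpy as np, cv2
def ray(c,u,v):
    K=np.array(c["intrinsics"]);T=np.array(c["world_from_camera"])
    d=T[:3,:3]@np.linalg.solve(K,[u,v,1.]); return T[:3,3],d
def onz(c,u,v,z):
    o,d=ray(c,u,v); return o+d*(z-o[2])/d[2]
def proj(c,p):
    K=np.array(c["intrinsics"]);T=np.linalg.inv(np.array(c["world_from_camera"]))
    q=K@(T[:3,:3]@np.asarray(p,float)+T[:3,3]); return q[:2]/q[2]
E
python3 - <<'E'
from h import *
for n in ("top","scene"):
    cv2.imwrite(f"pics/{n}0.png",env.capture(n)); c=env.get_calibration(n); print(n,np.round(c["intrinsics"],1).tolist(),np.round(c["world_from_camera"],3).tolist())
s=env.state();print(s)
E
```

```text
top [[468.4, 0.0, 310.5], [0.0, 468.4, 202.3], [0.0, 0.0, 1.0]] [[-0.002, -0.999, 0.05, 396.072], [-1.0, 0.002, 0.008, -92.286], [-0.008, -0.05, -0.999, 1868.332], [0.0, 0.0, 0.0, 1.0]]
scene [[364.5, 0.0, 322.7], [0.0, 364.5, 197.6], [0.0, 0.0, 1.0]] [[-0.497, 0.483, -0.721, 1323.972], [0.868, 0.292, -0.403, 376.274], [0.015, -0.825, -0.564, 778.632], [0.0, 0.0, 0.0, 1.0]]
{'time_s': 0.1, 'joint_positions': array([-1.18139600e+00,  3.53611368e-01,  1.63406372e+00,  2.97140312e-05,
        1.15521119e+00, -2.41061782e-03]), 'qvel': array([ 5.27357190e-04, -1.41040083e-03, -6.16257306e-04, -6.93089973e-05,
        5.89353935e-04,  8.29818483e-04]), 'joint_torque': array([-1.04697818e-03, -5.94906700e+01, -3.34929192e+01,  6.97978679e-02,
        1.83489762e-02, -3.68892790e-05]), 'eef_pos': array([ 238.49352042, -577.21266202,  213.91679621]), 'ee_rot': array([-3.08025303e+00, -6.11259355e-01,  3.48700776e-04]), 'force': array([ 0.04123106,  0.13259957, -0.2357476 ]), 'torque': array([-0.0285904 ,  0.00446824, -0.00273657]), 'finger_force': 0.0, 'grip_width': 0.9978496515964922}
```

View pics/top0.png

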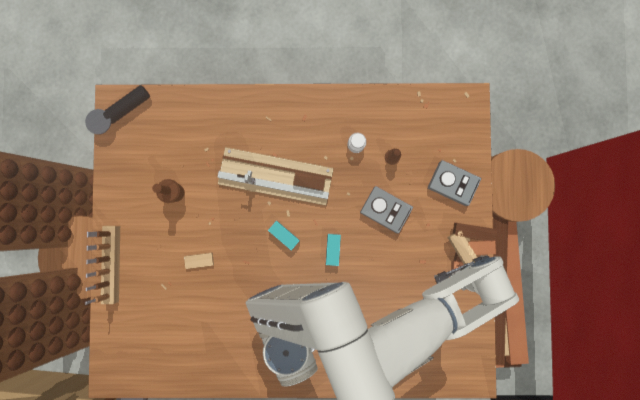

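View pics/scene0.png

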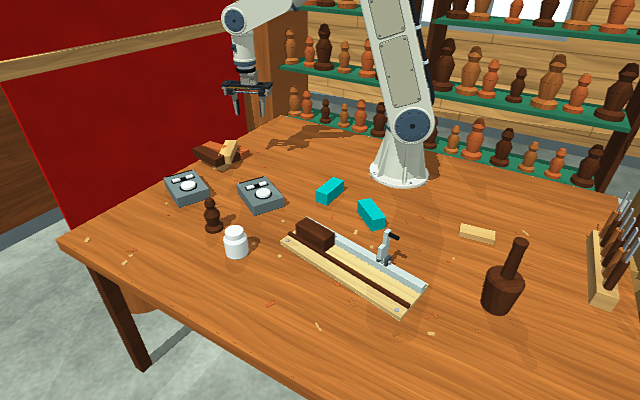

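The top view shows the station centred at about (276,177), with the raised flag near (250,178) and the dark blank at (309,181). Lookalikes for the blank are the turquoise blocks at (283,236) and (333,250), which I leave alone. The consoles are at (385,210) and (455,183). The robot base is at about (286,352), so the one at (385,210) is nearest.

Run:
```python
from h import *
im=cv2.imread("pics/top0.png");c=env.get_calibration("top")
hsv=cv2.cvtColor(im,cv2.COLOR_BGR2HSV)
print("base",onz(c,286,352,0).round())
# key: bright disc near (379,206)
def comp(mask,box,z,n):
    x0,y0,x1,y1=box; m=np.zeros_like(mask); m[y0:y1,x0:x1]=mask[y0:y1,x0:x1]
    k,l,st,ce=cv2.connectedComponentsWithStats(m)
    for i in range(1,k):
        if st[i,4]>20: 
            pts=np.argwhere(l==i)[:,::-1].astype(np.float32); r=cv2.minAreaRect(pts)
            W=[onz(c,*p,z)[:2].round().tolist() for p in cv2.boxPoints(r)]
            print(n,st[i].tolist(),ce[i].round(1),onz(c,*ce[i],z).round(1),W)
g=((hsv[...,1]<60)).astype(np.uint8)*255
comp(((hsv[...,1]<60)&(hsv[...,2]>190)).astype(np.uint8),(355,180,415,240),57,"key")
comp(((hsv[...,1]<60)).astype(np.uint8),(355,180,415,240),45,"console")
comp(((hsv[...,2]<110)).astype(np.uint8),(285,160,335,200),68,"blank")
crop=cv2.resize(im[140:245,210:415],None,fx=3.9,fy=3.9,interpolation=cv2.INTER_CUBIC);cv2.imwrite("pics/crop1.png",crop)
```

```text
base [-99.  20.   0.]
key [373, 199, 13, 12, 126] [379.2 204.6] [ 478.3 -342.9   57. ] [[500.0, -319.0], [500.0, -366.0], [457.0, -365.0], [457.0, -319.0]]
key [388, 216, 5, 6, 21] [390.1 218.4] [ 425.  -384.6   57. ] [[418.0, -374.0], [438.0, -384.0], [433.0, -395.0], [413.0, -385.0]]
console [361, 186, 52, 47, 1365] [386.3 209.4] [ 460.1 -372.    45. ] [[449.0, -268.0], [555.0, -327.0], [471.0, -477.0], [366.0, -417.0]]
blank [296, 180, 14, 8, 44] [301.6 184.3] [556.6 -43.3  68. ] [[555.0, -18.0], [574.0, -22.0], [563.0, -75.0], [544.0, -71.0]]
```

View pics/crop1.png

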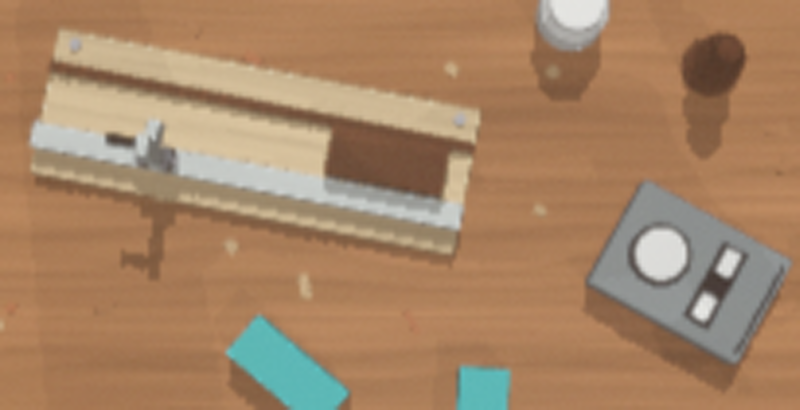

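The crop shows the whole station, with bed corners near crop (58,30), (480,110), (455,255) and (30,175). The flag is raised at (150,145), and the blank's upper face spans (328..445,125..195). The console key is at (660,253).

```bash
cat >> h.py <<'E'
from scipy.spatial.transform import Rotation as R
def plan(target,yaw):
    """tool-frame delta (cm, rotvec) from the measured pose to target, tool down, tool x at yaw"""
    s=env.state(); R0=R.from_rotvec(s["ee_rot"]); 
    Rt=R.from_euler("z",yaw)*R.from_euler("x",np.pi)
    d=R0.inv().apply(np.asarray(target)-s["eef_pos"])/10
    dt=Rt.inv().apply(np.asarray(target)-s["eef_pos"])/10
    return "d(now axes) %s d(target axes) %s turn %s"%(d.round(2),dt.round(2),(R0.inv()*Rt).as_rotvec().round(3))
E
python3 - <<'E'
from h import *
c=env.get_calibration("top")
P=[(58,30),(480,110),(455,255),(30,175)]
W=np.array([onz(c,210+u/3.9,140+v/3.9,18)[:2] for u,v in P])
print(W.round(1)); ctr=W.mean(0)
ydir=(W[0]+W[3]-W[1]-W[2]);ydir/=np.linalg.norm(ydir)
xdir=(W[0]+W[1]-W[2]-W[3]);xdir/=np.linalg.norm(xdir)
print("ctr",ctr,"yaw from y",np.degrees(np.arctan2(-ydir[0],ydir[1])),"from x",np.degrees(np.arctan2(xdir[1],xdir[0])))
print("sizes",np.linalg.norm(W[0]-W[1]),np.linalg.norm(W[1]-W[2]))
yaw=np.arctan2(-ydir[0],ydir[1])
print(plan([ctr[0]-30,ctr[1],380],yaw))
for u in (328,445): 
  q=onz(c,210+u/3.9,140+160/3.9,68)[:2]-ctr; print(q@ydir,q@xdir)
E
```

```text
[[ 708.2  263.8]
 [ 625.  -166.9]
 [ 477.3 -141. ]
 [ 559.7  291.2]]
ctr [592.55466961  61.74312988] yaw from y -10.8613551543087 from x -10.202932620806727
sizes 438.691367720933 149.8971952305049
d(now axes) [ 54.35 -46.7  -16.55] d(target axes) [ 19.79 -68.86 -16.61] turn [-0.001  0.     0.581]
-79.12832829885924 -9.237751683658466
-192.84062655521785 10.998678271012974
```

Emit:
carry_out(
  deltas=[0,0,-4.1,0,0,0.145,0,0,0,-4.1,0,0,0.145,0,0,0,-4.1,0,0,0.145,0,0,0,-4.1,0,0,0.145,0],
)

```text
time_s: 0.6
eef_pos: [238.6, -577.3, 379.6]
ee_rot: [-3.126, 0.303, 0.0]
force: [1.1, -0.6, -0.1]
grip_width: 0.586
finger_force: 0.0
```

Emit:
carry_out(
  deltas=[1.6,-5.7,0,0,0,0,0,1.6,-5.7,0,0,0,0,0,1.6,-5.7,0,0,0,0,0,1.6,-5.7,0,0,0,0,0,1.6,-5.7,0,0,0,0,0],
)

```text
time_s: 1.23
eef_pos: [370.9, -310.8, 378.4]
ee_rot: [-3.127, 0.296, 0.0]
force: [0.6, -0.8, 0.3]
grip_width: 0.046
finger_force: 0.0
```

Emit:
carry_out(
  deltas=[1.6,-5.7,0,0,0,0,0,1.6,-5.7,0,0,0,0,0,1.6,-5.7,0,0,0,0,0,1.6,-5.7,0,0,0,0,0,1.6,-5.7,0,0,0,0,0],
)

```text
time_s: 1.85
eef_pos: [502.9, -45.7, 378.5]
ee_rot: [3.128, -0.295, -0.0]
force: [0.4, -0.0, 0.3]
grip_width: 0.006
finger_force: 0.0
```

Run:
```python
from h import *
import json
c=env.get_calibration("wrist"); cv2.imwrite("pics/w1.png",env.capture("wrist"))
json.dump({k:np.array(v).tolist() for k,v in c.items()},open("w1.json","w"))
s=env.state();print(s["time_s"],s["eef_pos"],s["grip_width"],s["force"])
a=np.radians(-10.6);o=np.array([592.55,61.74]);Rz=np.array([[np.cos(a),-np.sin(a)],[np.sin(a),np.cos(a)]])
for p in [(-75,220,18),(75,220,18),(75,-220,18),(-75,-220,18),(-25,-60,43),(-38,90,55)]:
    print(p,proj(c,[*(o+Rz@p[:2]),p[2]]).round(1))
```

```text
1.9 [505.2929314  -40.17562846 378.19862707] 0.0021639117487759546 [0.92157743 2.53259344 0.0781723 ]
(-75, 220, 18) [ 93.5 159.6]
(75, 220, 18) [75.5 53.1]
(75, -220, 18) [389.5  51.8]
(-75, -220, 18) [384.9 158.3]
(-25, -60, 43) [275.8 126. ]
(-38, 90, 55) [166.5 136.6]
```

View pics/w1.png

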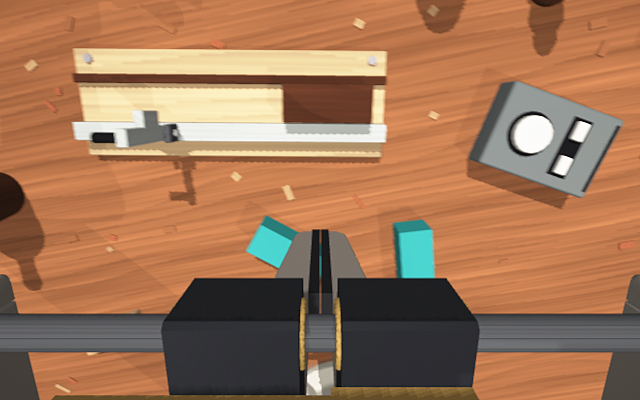

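The wrist view shows the bed corners at (73,48), (387,52), (383,160) and (90,157), within 3 px of prediction. The flag is raised at (140,130) with its black tab towards +y. The blank spans columns 282..372, and the key is at (531,133).

```bash
cat >> h.py <<'E'
A=np.radians(-10.6);O=np.array([592.55,61.74]);Rz=np.array([[np.cos(A),-np.sin(A)],[np.sin(A),np.cos(A)]])
def st2w(x,y,z): return [*(O+Rz@[x,y]),z]
def w2st(p): return np.r_[Rz.T@(np.asarray(p)[:2]-O),p[2]]
E
python3 - <<'E'
from h import *
im=env.capture("wrist");c=env.get_calibration("wrist");s=env.state();print(s["time_s"],s["eef_pos"])
hsv=cv2.cvtColor(im,cv2.COLOR_BGR2HSV)
m=((hsv[...,1]<50)&(hsv[...,2]>200)).astype(np.uint8); m[:,:470]=0;m[220:]=0
k,l,stt,ce=cv2.connectedComponentsWithStats(m)
for i in range(1,k):
    if stt[i,4]>50: print(stt[i],onz(c,*ce[i],57 if stt[i,4]>900 else 53).round(1))
m=(hsv[...,2]<130).astype(np.uint8);m[:86]=0;m[121:]=0;m[:,:260]=0;m[:,400:]=0
k,l,stt,ce=cv2.connectedComponentsWithStats(m)
i=1+stt[1:,4].argmax();x,y,w,h,_=stt[i];print("blank",stt[i],[w2st(onz(c,u,y+h/2,68)).round(1) for u in (x,x+w)])
print([w2st(onz(c,u,v,18)).round(1) for u,v in [(73,48),(387,52),(383,160),(90,157)]])
print(w2st(s["eef_pos"]),plan(st2w(-115,92,200),A))
E
```

```text
1.95 [503.95517364 -43.04461167 377.9974984 ]
[ 522  117   38   38 1108] [ 478.9 -345.9   57. ]
[580 124  18  20 219] [ 469.2 -413.1   53. ]
[562 158  18  19 204] [ 425.9 -388.5   53. ]
blank [ 290   86  103   35 3169] [array([  5.6, -79.1,  68. ]), array([   5.7, -214.3,   68. ])]
[array([ 80.4, 226.5,  18. ]), array([  75.4, -212.2,   18. ]), array([ -76.6, -213.6,   18. ]), array([-72.4, 228.2,  18. ])]
[ -67.80771574 -119.29363682  377.9974984 ] d(now axes) [ -4.67 -21.11  17.84] d(target axes) [ -4.72 -21.13  17.8 ] turn [-0.002  0.001  0.002]
```

Emit:
carry_out(
  deltas=[-3.0,0,2.0,0,0,0,0,-1.7,-3.0,2.8,0,0,0,0,0,-6.1,3.0,0,0,0,0,0,-6.0,5.0,0,0,0,0,0,-6.0,5.0,0,0,0,0],
)

```text
time_s: 2.58
eef_pos: [490.4, 141.0, 222.0]
ee_rot: [3.128, -0.296, 0.001]
force: [1.0, -0.2, 0.6]
grip_width: 0.006
finger_force: 0.0
```

Emit:
carry_out(
  deltas=[0,0,3.5,0,0,0,0,0,0,3.5,0,0,0,0,0,0,0,0,0,0,0],
)

```text
time_s: 2.95
eef_pos: [488.3, 139.1, 150.8]
ee_rot: [3.126, -0.295, -0.008]
force: [0.5, -0.3, 0.5]
grip_width: 0.009
finger_force: 0.0
```

Run:
```python
from h import *
s=env.state();print(s["time_s"],w2st(s["eef_pos"]),s["force"])
im=env.capture("scene");c=env.get_calibration("scene")
cv2.imwrite("pics/s1.png",cv2.resize(im[120:330,270:470],None,fx=2.8,fy=2.8,interpolation=cv2.INTER_CUBIC))
```

```text
2.95 [-116.68864034   56.876546    150.78276735] [ 0.48231645 -0.3326968   0.49279779]
```

View pics/s1.png

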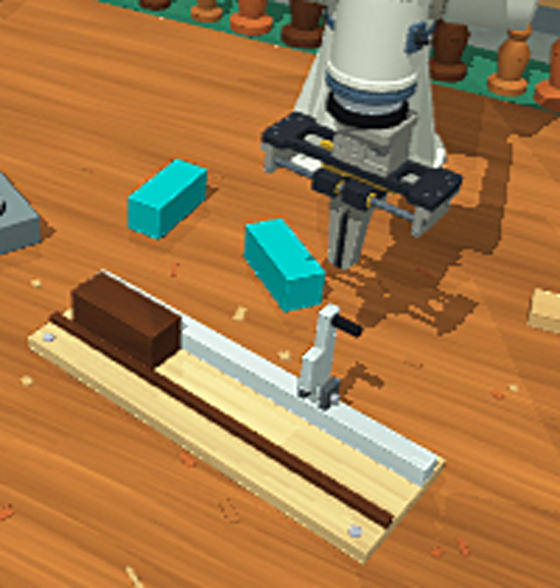

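The flag is upright at crop (320,350), and the gripper is behind it and about 35 mm short in y. I'll correct that and then push.

Emit:
carry_out(
  deltas=[0,-1.8,1.2,0,0,0,0,0,-1.7,1.1,0,0,0,0,0,0,0,0,0,0,0,2.0,0,0,0,0,0,0],
)

```text
time_s: 3.5
eef_pos: [516.3, 171.0, 130.1]
ee_rot: [3.128, -0.292, -0.001]
force: [-0.6, 0.6, 0.8]
grip_width: 0.004
finger_force: 0.0
```

Run:
```python
from h import *
s=env.state();print(s["time_s"],w2st(s["eef_pos"]),s["force"])
```

```text
3.5 [-94.99813275  93.34119456 130.10658785] [-0.59714381  0.55741803  0.83438073]
```

Emit:
carry_out(
  deltas=[1.9,0,0,0,0,0,0,1.9,0,0,0,0,0,0,1.4,0,-0.3,0,0,0,0,1.3,0,-0.2,0,0,0,0,0,0,0,0,0,0,0],
)

```text
time_s: 4.12
eef_pos: [581.6, 158.3, 135.2]
ee_rot: [-3.127, 0.296, -0.002]
force: [0.1, 0.4, -0.9]
grip_width: 0.007
finger_force: 0.0
```

Emit:
carry_out(
  deltas=[1.1,0,0.1,0,0,0,0,1.1,0,0.2,0,0,0,0,1.0,0,0.8,0,0,0,0,1.0,0,0.7,0,0,0,0,0,0,0,0,0,0,0],
)

```text
time_s: 4.75
eef_pos: [622.0, 150.4, 116.0]
ee_rot: [3.127, -0.296, -0.001]
force: [0.0, -0.2, 0.3]
grip_width: 0.002
finger_force: 0.0
```

Run:
```python
from h import *
s=env.state();print(s["time_s"],w2st(s["eef_pos"]),s["force"])
```

```text
4.75 [ 12.68818216  92.54145082 115.96287844] [ 0.03468483 -0.21920092  0.27469312]
```

Emit:
carry_out(
  deltas=[0.8,0,1.0,0,0,0,0,0.8,0,1.1,0,0,0,0,0.6,0,1.6,0,0,0,0],
)

```text
time_s: 5.12
eef_pos: [644.3, 146.5, 79.4]
ee_rot: [-3.127, 0.295, -0.002]
force: [1.7, 0.2, 1.3]
grip_width: 0.003
finger_force: 0.8
```

Emit:
carry_out(
  deltas=[0.3,0,0.8,0,0,0,0,0,0,0.3,0,0,0,0,0,0,0,0,0,0,0],
)

```text
time_s: 5.5
eef_pos: [645.8, 146.0, 68.6]
ee_rot: [3.128, -0.295, -0.001]
force: [0.1, 0.2, 0.8]
grip_width: 0.004
finger_force: 0.0
```

Run:
```python
from h import *
s=env.state();print(s["time_s"],w2st(s["eef_pos"]),s["force"])
im=env.capture("scene")
cv2.imwrite("pics/s2.png",cv2.resize(im[180:330,270:470],None,fx=3.5,fy=3.5,interpolation=cv2.INTER_CUBIC))
```

```text
5.5 [36.86348233 92.61986139 68.62925998] [0.13627597 0.18742872 0.80391049]
```

View pics/s2.png

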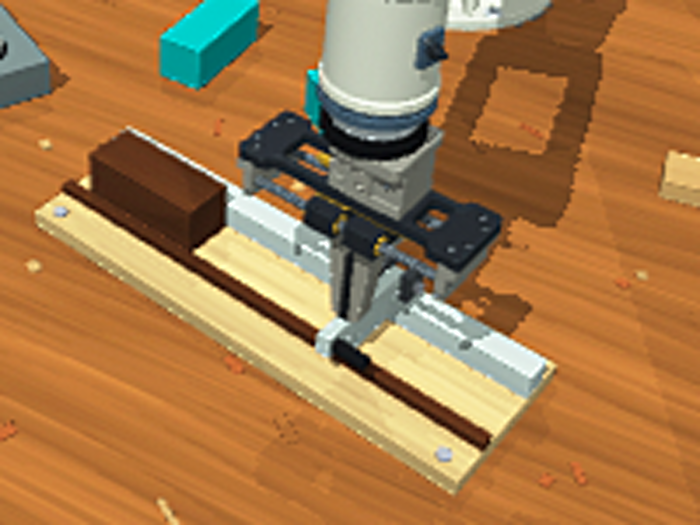

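The flag is nearly level across the channel, with its tip at crop (330,340) and the fingers above the bar. I'll press down in small steps to the end stop.

Emit:
carry_out(
  deltas=[0,0,0.2,0,0,0,0,0,0,0.1,0,0,0,0,0,0,0,0,0,0,0],
)

```text
time_s: 5.92
eef_pos: [646.4, 146.0, 66.2]
ee_rot: [-3.128, 0.295, -0.001]
force: [0.7, 0.1, 1.1]
grip_width: 0.001
finger_force: 0.4
```

Emit:
carry_out(
  deltas=[0,0,0.1,0,0,0,0,0,0,0,0,0,0,0],
)

```text
time_s: 6.18
eef_pos: [646.5, 146.1, 65.4]
ee_rot: [-3.128, 0.295, -0.001]
force: [-0.2, -0.4, 3.4]
grip_width: 0.005
finger_force: 2.1
```

Emit:
carry_out(
  deltas=[0,0,0.05,0,0,0,0,0,0,0,0,0,0,0],
)

```text
time_s: 6.42
eef_pos: [646.5, 146.0, 65.3]
ee_rot: [-3.127, 0.295, -0.001]
force: [-1.3, -0.0, 8.2]
grip_width: 0.002
finger_force: 4.1
```

Emit:
carry_out(
  deltas=[0,0,0.1,0,0,0,0,0,0,0,0,0,0,0],
)

```text
time_s: 6.68
eef_pos: [646.6, 146.1, 65.2]
ee_rot: [-3.127, 0.295, -0.001]
force: [-3.7, -1.2, 15.5]
grip_width: 0.006
finger_force: 7.8
```

Emit:
carry_out(
  deltas=[0,0,-2.0,0,0,0,0,0,0,-4.0,0,0,0,0,0,0,-2.0,0,0,0,0,0,0,0,0,0,0,0],
)

```text
time_s: 7.18
eef_pos: [647.2, 146.2, 145.2]
ee_rot: [-3.127, 0.295, -0.005]
force: [0.1, -0.2, -0.2]
grip_width: 0.01
finger_force: 0.0
```

Run:
```python
from h import *
s=env.state();print(s["time_s"],w2st(s["eef_pos"]),s["force"]); print(plan(st2w(2,-240,145),A))
```

```text
7.175 [ 38.20523687  93.07375283 145.16263197] [ 0.11364746 -0.24700981 -0.15452333]
d(now axes) [-3.510e+00  3.332e+01 -3.000e-02] d(target axes) [-3.620e+00  3.331e+01  2.000e-02] turn [-0.001 -0.003 -0.003]
```

Emit:
carry_out(
  deltas=[-0.7,5.0,0,0,0,0,0,-0.7,5.7,0,0,0,0,0,-0.7,5.7,0,0,0,0,0,-0.7,5.7,0,0,0,0,0,-0.7,5.7,0,0,0,0,0],
)

```text
time_s: 7.8
eef_pos: [558.1, -121.9, 142.0]
ee_rot: [-3.127, 0.295, 0.003]
force: [0.0, -0.2, -0.8]
grip_width: 0.006
finger_force: 0.0
```

Emit:
carry_out(
  deltas=[0,5.5,0,0,0,0,0,0,0,0,0,0,0,0,0,0,0,0,0,0,0],
)

```text
time_s: 8.18
eef_pos: [548.9, -174.1, 142.4]
ee_rot: [-3.127, 0.297, 0.003]
force: [-0.1, -0.1, 0.2]
grip_width: 0.01
finger_force: 0.0
```

Run:
```python
from h import *
s=env.state();print(s["time_s"],w2st(s["eef_pos"]),s["force"]); print(plan(st2w(2,-240,40),A))
c=env.get_calibration("wrist"); im=env.capture("wrist"); cv2.imwrite("pics/w2.png",im)
for p in [(-25,-195,68),(-25,-195,43),(25,-195,68),(2,-220,18),(27,-195,18),(27,-75,68),(-23,-75,68)]: print(p,proj(c,st2w(*p)).round())
```

```text
8.175 [   0.50639328 -239.82076593  142.41191972] [-0.1151799  -0.14000877  0.18529833]
d(now axes) [ 0.17  0.02 10.24] d(target axes) [ 0.15  0.02 10.24] turn [-0.001  0.002 -0.004]
(-25, -195, 68) [260. 241.]
(-25, -195, 43) [265. 230.]
(25, -195, 68) [257. 175.]
(2, -220, 18) [297. 190.]
(27, -195, 18) [267. 161.]
(27, -75, 68) [ 86. 173.]
(-23, -75, 68) [ 98. 240.]
```

View pics/w2.png

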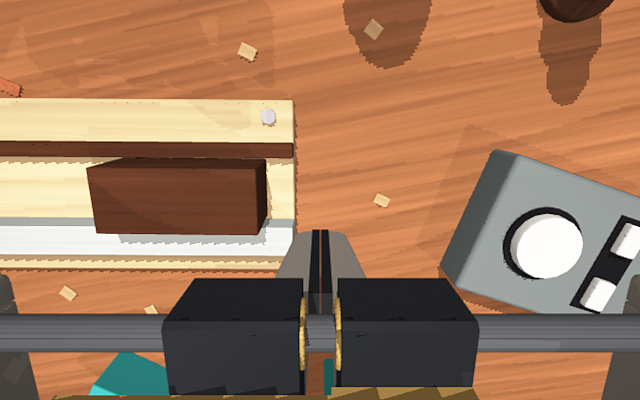

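The blank's rear top edge is at column 258, which gives station y ≈ -195. The fingers clear it and the console is well to the right. I'll descend behind the blank and start pushing.

Emit:
carry_out(
  deltas=[0.3,0,4.0,0,0,0,0,0,0,4.0,0,0,0,0,0,0,3.0,0,0,0,0,0,0,0,0,0,0,0],
)

```text
time_s: 8.72
eef_pos: [550.9, -173.0, 31.2]
ee_rot: [-3.127, 0.292, 0.008]
force: [0.5, 0.4, 0.3]
grip_width: 0.005
finger_force: 0.0
```

Emit:
carry_out(
  deltas=[0,-1.2,0,0,0,0,0,0,-1.0,0,0,0,0,0,0,-0.8,0,0,0,0,0,0,-0.8,0,0,0,0,0],
)

```text
time_s: 9.22
eef_pos: [560.5, -137.8, 34.5]
ee_rot: [3.127, -0.294, 0.003]
force: [-0.4, -4.8, 5.1]
grip_width: 0.005
finger_force: 2.8
```

Emit:
carry_out(
  deltas=[0,-1.0,0,0,0,0,0,0,-1.0,0,0,0,0,0,0,-1.0,0,0,0,0,0,0,-1.0,0,0,0,0,0,0,-1.0,0,0,0,0,0],
)

```text
time_s: 9.85
eef_pos: [569.7, -88.9, 34.3]
ee_rot: [3.127, -0.295, 0.002]
force: [-0.2, -5.0, 5.0]
grip_width: 0.003
finger_force: 2.8
```

Run:
```python
from h import *
s=env.state();print(s["time_s"],w2st(s["eef_pos"]),s["force"],plan(st2w(4,-54,32),A))
c=env.get_calibration("wrist");im=env.capture("wrist")
```

```text
9.85 [   5.22315345 -152.25531946   34.27462649] [-0.15290065 -4.98414559  5.00500297] d(now axes) [-0.15 -9.83  0.22] d(target axes) [-0.12 -9.83  0.23] turn [ 0.001 -0.002 -0.003]
```

Run:
```python
from h import *
s=env.state();print(s["time_s"],w2st(s["eef_pos"]),s["force"],s["torque"],s["qvel"].round(3))
im=env.capture("scene")
cv2.imwrite("pics/s3.png",cv2.resize(im[180:330,240:440],None,fx=3.9,fy=3.9,interpolation=cv2.INTER_CUBIC))
```

```text
9.9 [   5.05919211 -151.10955469   34.1260727 ] [-0.54631184  0.09546643  0.95296287] [0.0214053  0.05073712 0.00895451] [-0.01   0.005  0.009  0.014  0.    -0.029]
```

View pics/s3.png

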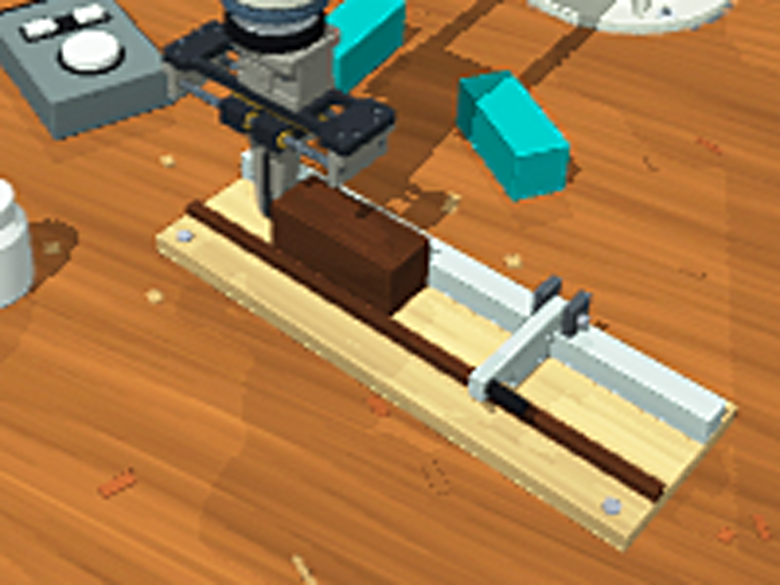

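The flag is level across the channel. The blank lies flat in the channel with the fingers behind it and about 97 mm still to go.

Emit:
carry_out(
  deltas=[0,-1.0,0,0,0,0,0,0,-1.0,0,0,0,0,0,0,-1.0,0,0,0,0,0,0,-1.0,0,0,0,0,0,0,-1.0,0,0,0,0,0],
)

```text
time_s: 10.58
eef_pos: [578.6, -39.0, 33.7]
ee_rot: [3.128, -0.295, 0.0]
force: [-1.5, -5.8, 5.6]
grip_width: 0.003
finger_force: 2.7
```

Emit:
carry_out(
  deltas=[0,-1.0,0,0,0,0,0,0,-1.0,0,0,0,0,0,0,-0.8,0,0,0,0,0,0,-0.4,0,0,0,0,0,0,0,0,0,0,0,0],
)

```text
time_s: 11.2
eef_pos: [584.2, -7.4, 33.2]
ee_rot: [-3.127, 0.295, 0.001]
force: [-0.2, 0.6, -1.0]
grip_width: 0.003
finger_force: 0.0
```

Run:
```python
from h import *
s=env.state();print(s["time_s"],w2st(s["eef_pos"]),s["force"])
```

```text
11.2 [  4.48348699 -69.45542983  33.22705371] [-0.16899866  0.58678277 -0.97360948]
```

Emit:
carry_out(
  deltas=[0,-0.4,0,0,0,0,0,0,-0.4,0,0,0,0,0,0,-0.3,0,0,0,0,0,0,-0.2,0,0,0,0,0],
)

```text
time_s: 11.7
eef_pos: [586.6, 4.9, 33.3]
ee_rot: [-3.128, 0.295, 0.001]
force: [0.4, -1.5, -1.5]
grip_width: 0.001
finger_force: 0.5
```

Emit:
carry_out(
  deltas=[0,-0.15,0,0,0,0,0,0,-0.15,0,0,0,0,0],
)

```text
time_s: 11.95
eef_pos: [587.3, 7.7, 33.5]
ee_rot: [-3.128, 0.295, 0.0]
force: [-1.2, -0.0, -0.7]
grip_width: 0.005
finger_force: 0.5
```

Emit:
carry_out(
  deltas=[0,-0.15,0,0,0,0,0,0,-0.15,0,0,0,0,0],
)

```text
time_s: 12.2
eef_pos: [587.9, 10.6, 33.5]
ee_rot: [-3.128, 0.295, 0.0]
force: [-0.4, -1.1, -0.3]
grip_width: 0.008
finger_force: 0.5
```

Emit:
carry_out(
  deltas=[0,-0.1,0,0,0,0,0,0,-0.1,0,0,0,0,0],
)

```text
time_s: 12.45
eef_pos: [588.2, 12.6, 33.5]
ee_rot: [3.128, -0.295, -0.0]
force: [-0.3, -1.3, -2.0]
grip_width: 0.004
finger_force: 0.5
```

Emit:
carry_out(
  deltas=[0,-0.1,0,0,0,0,0,0,-0.1,0,0,0,0,0],
)

```text
time_s: 12.7
eef_pos: [587.5, 13.2, 33.3]
ee_rot: [3.126, -0.294, -0.003]
force: [-3.9, -11.8, 1.3]
grip_width: 0.003
finger_force: 6.6
```

Run:
```python
from h import *
s=env.state();print(s["time_s"],w2st(s["eef_pos"]),s["force"])
cv2.imwrite("pics/s4.png",cv2.resize(env.capture("scene")[200:310,300:460],None,fx=5,fy=5,interpolation=cv2.INTER_CUBIC))
```

```text
12.7 [  3.99021655 -48.64551274  33.25675671] [ -3.86147605 -11.81520891   1.33966607]
```

View pics/s4.png

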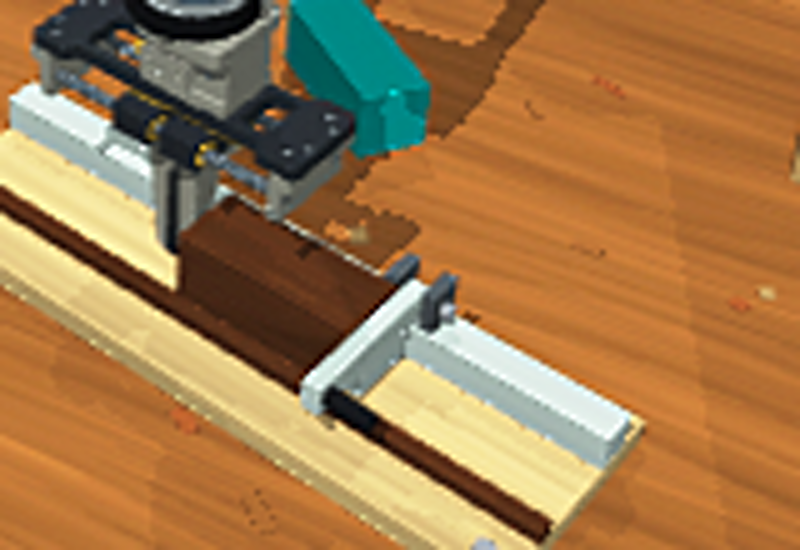

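The blank's end is flush against the flag at about crop (385,300), and contact force rose to 12 N. I'll back off and go to the key.

Emit:
carry_out(
  deltas=[0,0.4,0,0,0,0,0,0,1.6,0,0,0,0,0,0,0,-4.0,0,0,0,0,0,0,-4.0,0,0,0,0,0,0,-4.0,0,0,0,0],
)

```text
time_s: 13.38
eef_pos: [584.7, -5.9, 154.8]
ee_rot: [-3.127, 0.296, -0.0]
force: [0.7, -0.5, 0.1]
grip_width: 0.004
finger_force: 0.0
```

Run:
```python
from h import *
s=env.state();print(s["time_s"],w2st(s["eef_pos"]),s["force"]); print(plan([478.7,-344.5,150],A))
```

```text
13.375 [  4.76040638 -67.94126167 154.77869099] [ 0.73187697 -0.46859437  0.12915026]
d(now axes) [-4.07 35.25  0.47] d(target axes) [-4.19 35.23  0.48] turn [-0.    -0.    -0.004]
```

Emit:
carry_out(
  deltas=[-2.2,5.8,0,0,0,0,0,-2.2,5.9,0,0,0,0,0,-2.2,5.9,0,0,0,0,0,-2.2,5.9,0,0,0,0,0,-2.2,5.9,0,0,0,0,0],
)

```text
time_s: 14.0
eef_pos: [421.4, -273.9, 153.8]
ee_rot: [3.127, -0.295, 0.002]
force: [0.5, -0.4, 0.3]
grip_width: 0.006
finger_force: 0.0
```

Emit:
carry_out(
  deltas=[0,5.8,0,0,0,0,0,0,0,0,0,0,0,0,0,0,0,0,0,0,0],
)

```text
time_s: 14.38
eef_pos: [411.4, -328.8, 153.3]
ee_rot: [-3.127, 0.297, 0.0]
force: [0.1, 0.5, -0.6]
grip_width: 0.004
finger_force: 0.0
```

Run:
```python
from h import *
s=env.state();print(s["time_s"],s["eef_pos"],s["force"]); 
c=env.get_calibration("wrist");im=env.capture("wrist");cv2.imwrite("pics/w3.png",im)
hsv=cv2.cvtColor(im,cv2.COLOR_BGR2HSV)
m=((hsv[...,1]<50)&(hsv[...,2]>190)).astype(np.uint8);m[300:]=0
k,l,stt,ce=cv2.connectedComponentsWithStats(m)
for i in range(1,k):
    if stt[i,4]>300:
        b=stt[i];print(b,onz(c,*ce[i],57).round(1),[onz(c,u,v,57)[:2].round(1) for u,v in ((b[0],ce[i][1]),(b[0]+b[2],ce[i][1]))])
print(plan([478.7,-344.5,70],A))
```

```text
14.375 [ 411.3669364  -328.83495735  153.32337732] [ 0.1085251   0.51577435 -0.63603843]
[ 287   72   69   72 3880] [ 480.2 -342.5   57. ] [array([ 485., -318.]), array([ 475.4, -367.4])]
[397  84  32  39 770] [ 470.7 -408.1   57. ] [array([ 472.8, -397.2]), array([ 468.4, -420.1])]
[   0   91   63   34 1977] [ 520.3 -133.3   57. ] [array([ 524.3, -112.1]), array([ 515.6, -157.3])]
[373 148  30  36 671] [ 428.4 -384.    57. ] [array([ 430.5, -373.1]), array([ 426.2, -395.5])]
d(now axes) [6.89 0.35 8.33] d(target axes) [6.89 0.37 8.33] turn [-0.001  0.    -0.003]
```

View pics/w3.png

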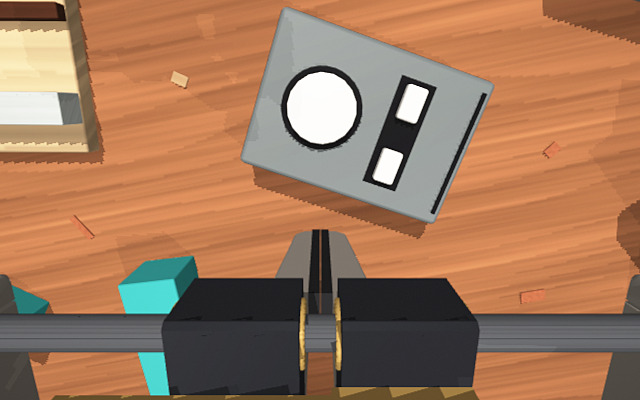

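The key is at pixel (321,107), giving world (480,-343) and a measured width of 50 mm. Both small keys are clear to its right.

Emit:
carry_out(
  deltas=[3.5,0.1,0,0,0,0,0,3.6,0.1,0,0,0,0,0,0,0,4.2,0,0,0,0,0,0,4.1,0,0,0,0,0,0,0.6,0,0,0,0],
)

```text
time_s: 15.05
eef_pos: [480.0, -341.3, 62.1]
ee_rot: [-3.125, 0.292, 0.007]
force: [0.1, -0.6, 0.4]
grip_width: 0.008
finger_force: 0.0
```

Emit:
carry_out(
  deltas=[0,0,0.4,0,0,0,0,0,0,0,0,0,0,0,0,0,0,0,0,0,0],
)

```text
time_s: 15.42
eef_pos: [482.0, -344.5, 61.8]
ee_rot: [3.127, -0.295, 0.003]
force: [0.1, -0.5, 0.0]
grip_width: 0.005
finger_force: 0.0
```

Emit:
carry_out(
  deltas=[0,0,0.2,0,0,0,0,0,0,0.1,0,0,0,0,0,0,0,0,0,0,0],
)

```text
time_s: 15.8
eef_pos: [481.3, -344.1, 57.5]
ee_rot: [3.128, -0.295, 0.0]
force: [0.1, 0.6, -0.5]
grip_width: 0.006
finger_force: 0.1
```

Emit:
carry_out(
  deltas=[0,0,0.1,0,0,0,0,0,0,0,0,0,0,0],
)

```text
time_s: 16.05
eef_pos: [481.3, -344.1, 56.7]
ee_rot: [3.128, -0.295, -0.0]
force: [-1.8, 0.9, 5.6]
grip_width: -0.001
finger_force: 2.4
```

Emit:
carry_out(
  deltas=[0,0,0.05,0,0,0,0,0,0,0,0,0,0,0],
)

```text
time_s: 16.3
eef_pos: [481.3, -344.1, 56.2]
ee_rot: [3.128, -0.295, 0.0]
force: [-2.3, 0.6, 5.8]
grip_width: 0.005
finger_force: 2.8
```

Emit:
carry_out(
  deltas=[0,0,0.05,0,0,0,0,0,0,0,0,0,0,0],
)

```text
time_s: 16.55
eef_pos: [481.3, -344.1, 55.7]
ee_rot: [3.128, -0.295, 0.0]
force: [-2.8, 1.3, 5.4]
grip_width: 0.004
finger_force: 3.0
```

Emit:
carry_out(
  deltas=[0,0,0.05,0,0,0,0,0,0,0,0,0,0,0],
)

```text
time_s: 16.8
eef_pos: [481.3, -344.1, 55.2]
ee_rot: [3.128, -0.295, -0.0]
force: [-2.0, 0.5, 6.6]
grip_width: 0.005
finger_force: 3.0
```

Emit:
carry_out(
  deltas=[0,0,0.05,0,0,0,0,0,0,0,0,0,0,0],
)

```text
time_s: 17.05
eef_pos: [481.3, -344.1, 54.7]
ee_rot: [3.128, -0.295, -0.0]
force: [-2.7, 0.6, 5.5]
grip_width: -0.0
finger_force: 2.8
```

Emit:
carry_out(
  deltas=[0,0,0.05,0,0,0,0,0,0,0,0,0,0,0],
)

```text
time_s: 17.3
eef_pos: [481.3, -344.1, 54.1]
ee_rot: [3.128, -0.295, 0.0]
force: [-1.3, 0.3, 5.6]
grip_width: 0.001
finger_force: 2.5
```

Emit:
carry_out(
  deltas=[0,0,0.05,0,0,0,0,0,0,0,0,0,0,0],
)

```text
time_s: 17.55
eef_pos: [481.3, -344.1, 53.5]
ee_rot: [3.128, -0.295, -0.0]
force: [-1.1, -0.3, 5.1]
grip_width: 0.004
finger_force: 2.0
```

Emit:
carry_out(
  deltas=[0,0,0.05,0,0,0,0,0,0,0,0,0,0,0],
)

```text
time_s: 17.8
eef_pos: [481.3, -344.1, 52.9]
ee_rot: [3.128, -0.295, -0.0]
force: [-1.1, -1.1, 4.6]
grip_width: 0.002
finger_force: 1.7
```

Emit:
carry_out(
  deltas=[0,0,0.03,0,0,0,0,0,0,0,0,0,0,0],
)

```text
time_s: 18.05
eef_pos: [481.3, -344.1, 52.7]
ee_rot: [3.128, -0.295, 0.0]
force: [-1.6, -0.1, 3.0]
grip_width: 0.005
finger_force: 1.7
```

The click is made: force dropped from a 6 N peak to 3.4 N at about 4.5 mm of travel. I'll release straight up and check everything.

Emit:
carry_out(
  deltas=[0,0,-0.5,0,0,0,0,0,0,-2.0,0,0,0,0,0,0,-4.0,0,0,0,0,0,0,-5.0,0,0,0,0,0,0,0,0,0,0,0],
)

```text
time_s: 18.68
eef_pos: [483.6, -345.4, 171.8]
ee_rot: [3.124, -0.295, 0.01]
force: [-0.5, -0.9, -0.2]
grip_width: 0.005
finger_force: 0.0
```

Run:
```python
from h import *
s=env.state();print(s["time_s"],s["eef_pos"],s["force"])
cv2.imwrite("pics/s5.png",cv2.resize(env.capture("scene")[150:330,210:450],None,fx=3.2,fy=3.2,interpolation=cv2.INTER_CUBIC))
```

```text
18.675 [ 483.60301927 -345.4311539   171.77734809] [-0.48303736 -0.89420744 -0.19020624]
```

View pics/s5.png

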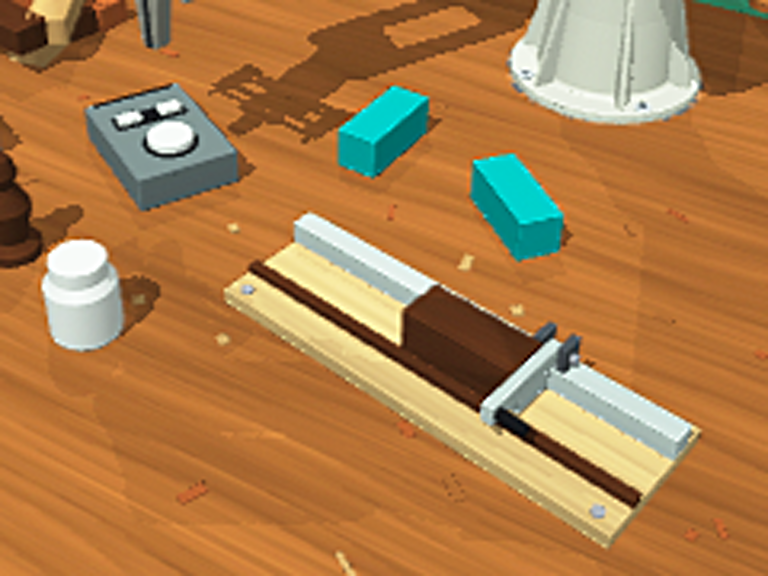

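The flag is down, the blank touches it at about (540,350), the key at (170,138) is back up, and the other things are undisturbed.

```bash
python3 -c "
from bench import env
print(env.hand_in())"
```

```text
the job is handed in; nothing more can be done
None
```

The job is handed in at about 18.7 s: the flag is down at its end stop, the blank rests against it, and the large key was pressed to its click (about 4.5 mm) and is back up, with nothing else touched.

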